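# Index the notched reel flange to its pointer

### The job

Two aluminium flanges sit on spindle stands. Push the one with the single wide notch round until its notch faces the steel pointer on its own stand, then let go of it. Leave the other flange, the one with three narrow slots, as it is.

Things in the scene. Friction and masses are not known exactly. Their poses are not given: they have to be found in the camera images.
- notched_flange: Flange to turn: level aluminium disc, 160 mm across, underside 24 mm and top 38 mm above the table (6 mm more at a flat cap 72 mm across on its middle), one 60 mm wide parallel-sided notch in its rim. On the left or right stand. Origin on the fixed upright spindle at the underside; +x points to the notch, z up. Turns either way, over a full turn; about 4 N at the rim moves it; stays where left.
- notch (a point): Middle of the notch's mouth on the flange's top, 80 mm from the spindle axis; turns with it. The notch is cut right through; its rounded floor is 40 mm from the axis. Below it is free space down to the stand's base: a black disc 200 mm across, 12 mm high, fixed to the table (pointer 16 mm high).
- pointer_tip (a point): Tip of the flat steel arrow fixed on the base of the notched flange's stand: 88 mm from the spindle axis, 16 mm above the table, so lower than the flange's underside. The arrow points at the axis and reaches outwards to 126 mm. It lies on the side of the stand away from the robot, up to 60 degrees to either side.
- slot (a point): Mouth of one of three narrow slots (17 mm wide at the rim, 24 mm deep, 120 degrees apart) in the other flange, on its top, 80 mm from its axis. That flange, its stand and its arrow are otherwise as those of the notched one; it turns as easily and must be left alone.
There are look-alikes about, which are no part of the job. What is shaped like the part that bears notched_flange but orange, turquoise or yellow is not meant.

How it is judged:
At the end, for the whole second after the job is handed in: The middle of the notch's mouth is within 18 mm, seen from above, of the steel pointer's tip on its stand (within about 11 degrees of facing it), the notched flange is at rest, and the slotted flange has not been turned more than 14 mm at its rim (10 degrees) (horizontal distance between notch and pointer_tip below 0.018 m and angular speed of notched_flange below 0.05 rad/s and distance of slot from where it was at the start of the episode below 0.014 m); the robot touches nothing.
It fails at once if the slotted flange is turned more than 10 degrees (14 mm at its rim) (distance of slot from where it was at the start of the episode above 0.014 m).
It also fails if it takes over 38 s, if anything falls off the work surface, if the arm or the gripper's body presses on something with over 40 N, if the wrist force passes 120 N, or if a joint passes its speed limit or range.

### The arm

A 6-joint arm with a two-finger parallel gripper is mounted at the origin on the work surface. World frame = base frame: x ahead of the robot, y to its left, z up, the work surface at z = 0. Lengths are in m, angles in rad, forces in N, time in s.
With the tool pointing down it reaches from about 0.3 to 0.775 m from the base axis. Payload 14.6 kg.
Tool frame: the origin (TCP) lies on the centre line of the jaws, within the pads' length; the fingertips stand 25 mm ahead of it and the grasp point (between the pads) lies 6 mm ahead of it (ctrl.tip_reach is the distance from the TCP to the fingertips, in m); z points along the fingers, y is the line along which they close (so a half turn about z gives the same grasp; the last joint's range is limited). The gripper opens to 94 mm and grips with 3 to 60 N. Pads are 16 mm wide; open, the fingers measure 119 mm over their backs; the gripper's body (75 mm by 177 mm) begins 78 mm behind the grasp point.
Start: joints at [-1.303, 0.3, 1.521, -0, 1.321, -0.067], TCP at [0.181, -0.519, 0.23] pointing down, gripper open.
Joint ranges: [-3.03, 3.03], [-0.79, 2.21], [0.23, 2.52], [-1.04, 4.18], [0, 3.07], [-2.55, 2.55]. Speed limits (rad/s): [2.22, 2.22, 2.57, 3.14, 3.14, 3.14].

### API

Orientations are given as [roll, pitch, yaw] about the fixed x, y, z axes, in that order (R = Rz(yaw) Ry(pitch) Rx(roll)).
In Python, from station import ctrl gives the robot as it stands. The module is installed in compiled form; this text tells all that it offers.
- The arm moves only by the tool apply_moves, never from a script. Its argument "deltas" is a list of rows, each a list of 7 numbers: the closure in counts, from 0 (fully open) to 255 (shut), then the shift along the world's x, y, z in cm, then the turn, a rotation vector about the world's x, y, z in rad. In form: [[jaw, tx, ty, tz, ax, ay, az], ...]. A call has 1 to 10 rows; each row shifts and turns the commanded pose from where the row before left it; what a row does not reach is not made up. A row lasts 1/10 s, in which the tool goes at most 50 mm and 8.59 degrees, less where a joint would pass 70% of its speed; a pose out of reach is approached as far as the arm can. A call with a gripper value outside its range is refused whole. The fingers move at their own pace and stop on an object; "grip_force" is the grip in N (left out, the last holds). Time passes only in rows, so rows that do not move let the fingers close. It gives the time, the measured TCP pose, the force, the opening and the grip force at its end, in the units of the state.
- ctrl.get_obs(): the state, without advancing time (a new reading comes with each control period).
- ctrl.camera(name): name is "scene" or "top" or "wrist"; returns a dict with "img" (420x560x3 uint8, red, green, blue), "K" (3x3 intrinsics, pixels), "k1" (the pictures are not rectified: a ray, as slopes to the right and down, at radius r is drawn at 1 + k1 r^2 times it, then the intrinsics apply), "pose" (4x4, takes a point from camera to world coordinates); the wrist camera has in their place "hand_eye" (4x4, takes a point from camera to tool coordinates, whose origin is the TCP and whose axes are the flange's). Camera axes: x right, y up, looking along -z (the intrinsics and any distortion apply to the point x, -y, -z); pixel columns grow to the right and rows downward; lengths in m; the calibration is good to about 2 mm. A picture is of the moment at which its call begins: read the wrist's pose just before it. There is no depth.
- ctrl.hand_in(): hands the job in; it is judged then, once.
The state is a dict: "time_s": time; "qpos": joint angles; "joint_vel": joint speeds; "tau": joint torques, N m; "ee_pos": TCP position; "eef_rot": TCP orientation; "force": force on the tool from outside, world axes, zero at the start; "moment": the same for the moment, N m; "grip_width": finger opening in m; "grip_force": force on a finger pad.
Only numpy, scipy, OpenCV 4.12 (cv2) and the standard library are available. Lean on these libraries where they do the work, as an engineer would, in place of code of your own. Each camera call takes 0.05 s, during which the arm holds its last target. There are 200 camera calls.

## Working session

There is one attempt and no reset: what is moved stays moved. The work goes in short steps, Python scripts to look and compute and a tool call to move; the robot and the scene stay as the last step left them, time stands still between calls to the robot, and variables do not carry over. Pictures are saved under pics/ and viewed, at most 10 in all, crops included, and the job is handed in when it is done.

Besides the shell and the picture viewer there is one more tool, called after "Emit:" as name([rows], argument=value, ...), one row to a line, values as JSON. apply_moves: Moves the arm, as the interface text tells. Its arguments: {"type":"object","properties":{"deltas":{"type":"array"},"grip_force":{"type":"number"}},"required":["deltas"]}

```bash
mkdir -p pics; cat > h.py <<'E'
import numpy as np, cv2
from station import ctrl
def ray2plane(c,uv,z,pose=None):
    pose=c["pose"] if pose is None else pose
    uv=np.asarray(uv,float).reshape(-1,1,2)
    n=cv2.undistortPoints(uv,np.array(c["K"],float),np.array([c["k1"],0,0,0,0.])).reshape(-1,2)
    d=np.c_[n[:,0],-n[:,1],-np.ones(len(n))]@pose[:3,:3].T
    o=pose[:3,3]
    return o+d*((z-o[2])/d[:,2])[:,None]
def save(c,n): cv2.imwrite("pics/"+n,c["img"][:,:,::-1])
E
python3 - <<'E'
from h import *
for n in("top","scene"):
    c=ctrl.camera(n);save(c,n+"1.png");np.save(n+".npy",c,allow_pickle=True)
    print(n,np.round(c["pose"],3).tolist(),c["k1"])
print(ctrl.get_obs())
E
```

```text
top [[0.021, 0.998, -0.066, 0.363], [-1.0, 0.021, -0.001, -0.203], [0.001, 0.066, 0.998, 1.625], [0.0, 0.0, 0.0, 1.0]] -0.008166414165468852
scene [[0.41, -0.608, 0.68, 1.281], [0.912, 0.275, -0.304, -0.555], [-0.003, 0.745, 0.667, 0.839], [0.0, 0.0, 0.0, 1.0]] -0.04062029344246552
{'time_s': 0.1, 'qpos': array([-1.30263486e+00,  3.00452680e-01,  1.52152050e+00, -1.37099690e-06,
        1.32071941e+00, -6.65890006e-02]), 'joint_vel': array([ 0.00070689, -0.00147506, -0.00237694, -0.00139574, -0.00231124,
       -0.00259389]), 'tau': array([ 8.89048224e-04, -5.32644868e+01, -3.53287804e+01,  7.09376461e-02,
        2.35220493e-02, -9.63606044e-05]), 'ee_pos': array([ 0.18063891, -0.51926187,  0.22992205]), 'eef_rot': array([-3.14049507e+00, -7.18643457e-05,  3.34750770e-01]), 'force': array([ 0.33229041,  0.28952808, -0.67216373]), 'moment': array([-0.02630008, -0.02421616, -0.06195508]), 'grip_force': 0.0, 'grip_width': 0.09399162360837239}
```

View pics/top1.png

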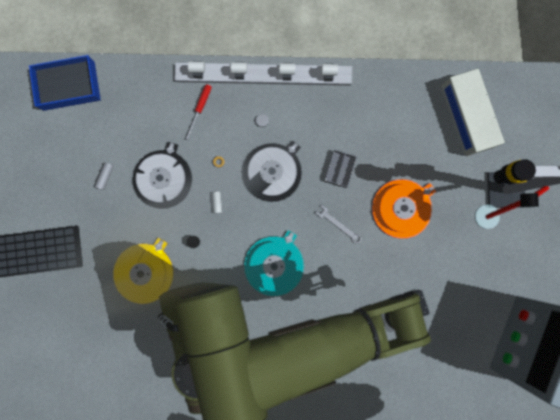

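View pics/scene1.png

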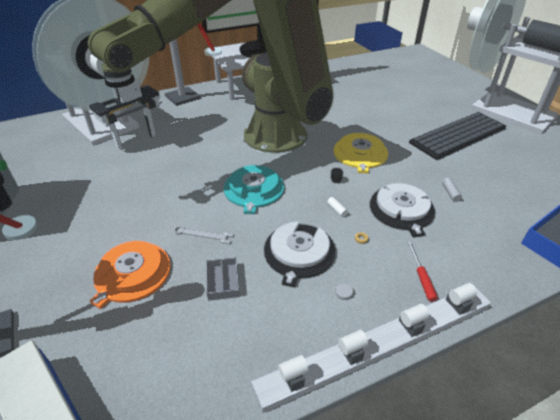

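The top view shows the notched flange at about (271,171), its notch toward lower left (about (255,185)), and its pointer at about (293,148). The slotted flange is at (162,178). The scene view agrees with this. Next I'll measure both.

```bash
python3 - <<'E'
from h import *
c=np.load("top.npy",allow_pickle=True).item()
s=np.load("scene.npy",allow_pickle=True).item()
im=c["img"]
b=cv2.resize(im[125:225,215:335],None,fx=6,fy=6,interpolation=cv2.INTER_CUBIC)
cv2.imwrite("pics/crop1.png",b[:,:,::-1])
# dark base: contour -> circle on base; bright disc
g=im.max(2)
for nm,(x0,y0,x1,y1) in {"N":(236,138,308,206),"S":(128,143,197,212)}.items():
    m=(g[y0:y1,x0:x1]>150).astype(np.uint8)
    cs=max(cv2.findContours(m,0,1)[0],key=cv2.contourArea)
    p=cs.reshape(-1,2)+[x0,y0]
    w=ray2plane(c,p,0.038)[:,:2]
    # robust circle fit
    q=w.copy()
    for _ in range(6):
        A=np.c_[2*q,np.ones(len(q))];x=np.linalg.lstsq(A,(q**2).sum(1),rcond=None)[0]
        r=np.sqrt(x[2]+x[:2]@x[:2]);d=np.hypot(*(w-x[:2]).T)
        q=w[abs(d-r)<0.006] if _ else w[d>r-.01]
    print(nm,x[:2].round(4),r.round(4),len(q),len(w))
    a=np.degrees(np.arctan2(*(w-x[:2]).T[::-1]));o=np.argsort(a)
    print([(int(a[i]),int(1000*d[i])) for i in o if d[i]<r-.008])
print("ptr",ray2plane(c,[[293,148]],.016).round(4))
E
```

```text
N [ 0.5957 -0.186 ] 0.0775 118 149
[(87, 43), (92, 46), (92, 39), (95, 53), (95, 49), (97, 36), (98, 56), (101, 60), (102, 37), (103, 64), (105, 68), (109, 34), (116, 32), (121, 34), (126, 36), (133, 35), (137, 37), (141, 35), (148, 36), (155, 37), (160, 36), (161, 68), (163, 63), (165, 35), (165, 59), (167, 55), (170, 51), (171, 37), (173, 47), (176, 40), (177, 44)]
S [0.565  0.1855] 0.0775 126 156
[(-174, 64), (-172, 68), (-171, 61), (-171, 58), (-167, 55), (-164, 56), (-161, 60), (-160, 68), (-159, 64), (-54, 68), (-53, 60), (-52, 65), (-51, 58), (-49, 55), (-44, 55), (-42, 67), (-41, 62), (-41, 57), (65, 66), (67, 62), (68, 57), (71, 56), (75, 55), (79, 57), (79, 61), (80, 64), (80, 67)]
ptr [[ 0.6781 -0.2552  0.016 ]]
```

View pics/crop1.png

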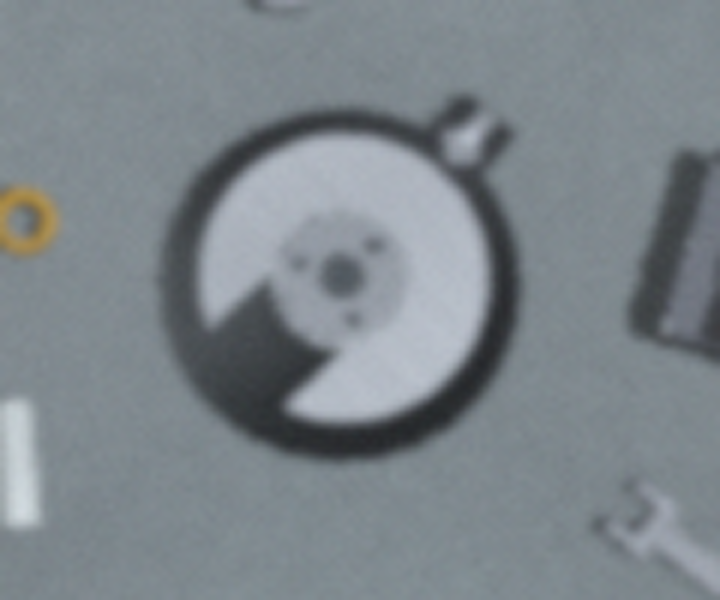

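Notch at about 133.5° around an axis at (0.596,-0.186), pointer at about -39.5°. I'll go clockwise with closed fingers at 60 mm radius, starting above the notch at (0.555,-0.142).

Emit:
apply_moves([
  [255, 3.1, 3.1, 0, 0, 0, 0],
  [255, 3.1, 3.1, 0, 0, 0, 0],
  [255, 3.1, 3.1, 0, 0, 0, 0],
  [255, 3.1, 3.1, 0, 0, 0, 0],
  [255, 3.1, 3.1, 0, 0, 0, 0],
  [255, 3.1, 3.1, 0, 0, 0, 0],
  [255, 3.1, 3.1, 0, 0, 0, 0],
  [255, 3.1, 3.1, 0, 0, 0, 0],
  [255, 3.1, 3.1, 0, 0, 0, 0],
  [255, 3.1, 3.1, 0, 0, 0, 0],
], grip_force=10)

```text
time_s: 1.1
ee_pos: [0.4917, -0.2079, 0.2303]
eef_rot: [-3.141, 0.0, 0.335]
force: [0.2, -1.2, 0.1]
grip_width: 0.0173
grip_force: 0.0
```

Emit:
apply_moves([
  [255, 3.2, 3.4, -2, 0, 0, 0],
  [255, 3.2, 3.3, -2, 0, 0, 0],
  [255, 0, 0, -3, 0, 0, 0],
  [255, 0, 0, -2, 0, 0, 0],
  [255, 0, 0, 0, 0, 0, 0],
])

```text
time_s: 1.6
ee_pos: [0.5529, -0.1423, 0.1378]
eef_rot: [-3.138, 0.004, 0.335]
force: [-0.3, -1.5, -0.4]
grip_width: 0.0008
grip_force: 0.0
```

```bash
python3 - <<'E'
from h import *
from scipy.spatial.transform import Rotation as R
o=ctrl.get_obs();c=ctrl.camera("wrist");save(c,"w1.png")
T=np.eye(4);T[:3,:3]=R.from_euler("xyz",o["eef_rot"]).as_matrix();T[:3,3]=o["ee_pos"]
P=T@c["hand_eye"];c["pose"]=P;np.save("w1.npy",c,allow_pickle=True)
print(o["ee_pos"],P.round(3).tolist())
E
```

```text
[ 0.5529336  -0.14234947  0.13782087] [[0.329, 0.916, 0.229, 0.618], [-0.944, 0.32, 0.077, -0.119], [-0.003, -0.241, 0.97, 0.292], [0.0, 0.0, 0.0, 1.0]]
```

View pics/w1.png

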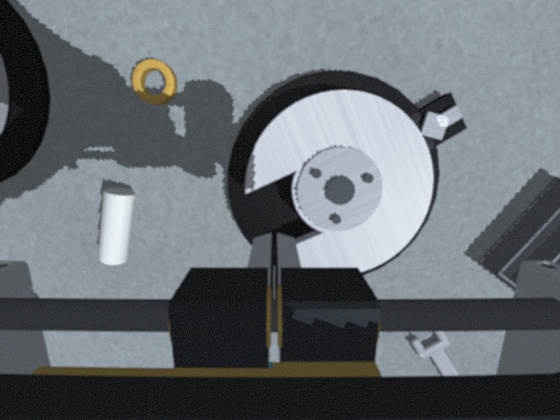

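Wrist view: spindle at (340,189), arrow around (440,122), and the fingers are over the notch.

```bash
python3 - <<'E'
from h import *
c=np.load("w1.npy",allow_pickle=True).item()
a=ray2plane(c,[[340,189]],.044)[0];p=ray2plane(c,[[424,134],[440,122]],.016)
print(a,p,np.hypot(*(p-a)[:,:2].T),np.degrees(np.arctan2(*(p-a)[:,:2].T[::-1])))
a=np.array([.596,-.186]);prev=np.array([.553,-.142])
for ph in list(range(125,-46,-10)):
    q=a+.06*np.array([np.cos(np.radians(ph)),np.sin(np.radians(ph))]);print(ph,((q-prev)*100).round(1).tolist());prev=prev+((q-prev)*100).round(1)/100
E
```

```text
[ 0.59403712 -0.18511928  0.044     ] [[ 0.66217359 -0.24459885  0.016     ]
 [ 0.67631058 -0.25354744  0.016     ]] [0.09044556 0.10701092] [-41.11925705 -39.75084487]
125 [0.9, 0.5]
115 [0.9, 0.5]
105 [0.9, 0.4]
95 [1.1, 0.2]
85 [1.0, -0.0]
75 [1.1, -0.2]
65 [0.9, -0.4]
55 [0.9, -0.5]
45 [0.8, -0.7]
35 [0.7, -0.8]
25 [0.5, -0.9]
15 [0.4, -0.9]
5 [0.2, -1.1]
-5 [-0.0, -1.0]
-15 [-0.2, -1.1]
-25 [-0.4, -0.9]
-35 [-0.5, -0.9]
-45 [-0.7, -0.8]
```

Emit:
apply_moves([
  [255, 0, 0, -3, 0, 0, 0],
  [255, 0, 0, -3, 0, 0, 0],
  [255, 0, 0, -2, 0, 0, 0],
  [255, 0, 0, -1.2, 0, 0, 0],
  [255, 0, 0, 0, 0, 0, 0],
])

```text
time_s: 2.15
ee_pos: [0.554, -0.1433, 0.0486]
eef_rot: [-3.141, 0.001, 0.334]
force: [0.8, -0.2, 0.7]
grip_width: 0.0004
grip_force: 0.0
```

Pointer direction is about -40°. Pushing clockwise.

Emit:
apply_moves([
  [255, 0.8, 0.6, -0.2, 0, 0, 0],
  [255, 0.9, 0.5, 0, 0, 0, 0],
  [255, 0.9, 0.4, 0, 0, 0, 0],
  [255, 1.1, 0.2, 0, 0, 0, 0],
  [255, 1.0, 0, 0, 0, 0, 0],
  [255, 1.1, -0.2, 0, 0, 0, 0],
  [255, 0.9, -0.4, 0, 0, 0, 0],
  [255, 0.9, -0.5, 0, 0, 0, 0],
  [255, 0.8, -0.7, 0, 0, 0, 0],
])

```text
time_s: 3.05
ee_pos: [0.6378, -0.144, 0.047]
eef_rot: [-3.14, 0.003, 0.335]
force: [-11.7, -1.6, 0.3]
grip_width: 0.0006
grip_force: 4.4
```

Emit:
apply_moves([
  [255, 0.7, -0.8, 0, 0, 0, 0],
  [255, 0.5, -0.9, 0, 0, 0, 0],
  [255, 0.4, -0.9, 0, 0, 0, 0],
  [255, 0.2, -1.1, 0, 0, 0, 0],
  [255, 0, -1.0, 0, 0, 0, 0],
  [255, -0.2, -1.1, 0, 0, 0, 0],
  [255, -0.4, -0.9, 0, 0, 0, 0],
  [255, -0.5, -0.9, 0, 0, 0, 0],
  [255, 0, 0, 0, 0, 0, 0],
])

```text
time_s: 3.95
ee_pos: [0.6454, -0.2198, 0.0473]
eef_rot: [-3.141, -0.0, 0.335]
force: [-1.0, 1.2, -0.4]
grip_width: 0.0006
grip_force: 0.4
```

```bash
python3 - <<'E'
from h import *
c=ctrl.camera("scene");save(c,"s2.png")
cv2.imwrite("pics/s2c.png",cv2.resize(c["img"][190:320,220:390],None,fx=4,fy=4,interpolation=cv2.INTER_CUBIC)[:,:,::-1])
E
```

```text
(no output)
```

View pics/s2c.png

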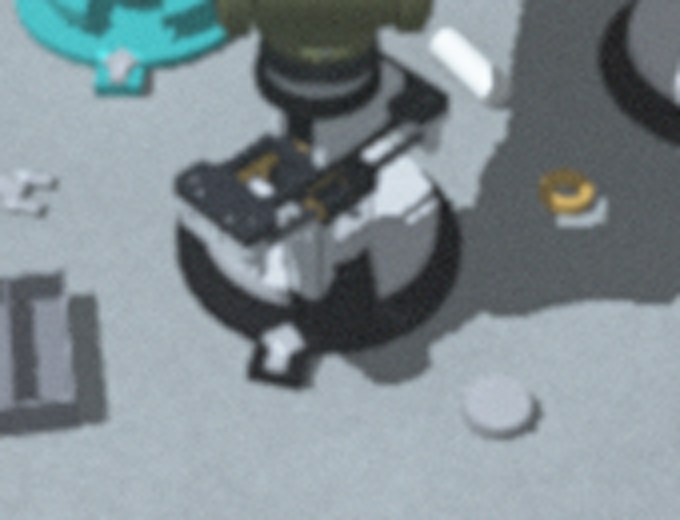

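The flange has followed. Its notch (crop (335,290)) is just short of the arrow at crop (280,350). About 20° more, slowly, then back off, lift and look.

Emit:
apply_moves([
  [255, -0.4, -0.5, 0, 0, 0, 0],
  [255, -0.4, -0.4, 0, 0, 0, 0],
  [255, -0.4, -0.4, 0, 0, 0, 0],
  [255, -0.4, -0.3, 0, 0, 0, 0],
  [255, 0, 0, 0, 0, 0, 0],
])

```text
time_s: 4.5
ee_pos: [0.6292, -0.2351, 0.0473]
eef_rot: [-3.14, -0.0, 0.335]
force: [-2.9, 7.0, 0.4]
grip_width: 0.0001
grip_force: 3.4
```

Emit:
apply_moves([
  [255, 0.5, 0.4, 0, 0, 0, 0],
  [255, 0, 0, 2, 0, 0, 0],
  [255, 0, 0, 3, 0, 0, 0],
  [255, 0, 0, 3, 0, 0, 0],
  [255, -3, 0, 1, 0, 0, 0],
  [255, -4, 0, 0, 0, 0, 0],
  [255, -3, 0, 0, 0, 0, 0],
  [255, 0, 0, 0, 0, 0, 0],
])

```text
time_s: 5.3
ee_pos: [0.5324, -0.2322, 0.1379]
eef_rot: [3.141, -0.0, 0.334]
force: [0.6, -0.1, 1.6]
grip_width: 0.0007
grip_force: 0.0
```

```bash
python3 - <<'E'
from h import *
from scipy.spatial.transform import Rotation as R
o=ctrl.get_obs();c=ctrl.camera("wrist");save(c,"w2.png")
T=np.eye(4);T[:3,:3]=R.from_euler("xyz",o["eef_rot"]).as_matrix();T[:3,3]=o["ee_pos"]
c["pose"]=T@c["hand_eye"];np.save("w2.npy",c,allow_pickle=True)
E
```

```text
(no output)
```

View pics/w2.png

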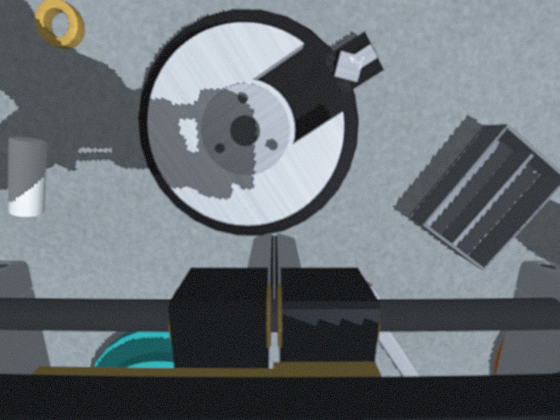

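Wrist view: the mouth corners are at (304,41) and (343,112), the arrow tip is at about (336,73), and the spindle is at (244,130). They look nearly aligned.

```bash
python3 - <<'E'
from h import *
c=np.load("w2.npy",allow_pickle=True).item()
a=ray2plane(c,[[244,130]],.044)[0,:2];m=ray2plane(c,[[304,41],[343,112]],.038)[:,:2];p=ray2plane(c,[[336,73],[355,62]],.016)[:,:2]
g=lambda v:np.degrees(np.arctan2(v[...,1],v[...,0]))
print(a,g(m-a),g(m.mean(0)-a),g(p-a),np.hypot(*(p-a).T),np.hypot(*(m-a).T))
# mouth at r=80 using the edges' mean angle
t=m.mean(0)-a;n=a+.08*t/np.hypot(*t);print(n, [np.hypot(*(n-a-.088*(q-a)/np.hypot(*(q-a)))) for q in p])
E
```

```text
[ 0.59301954 -0.18534809] [-16.04046468 -60.69373224] -38.27278087738305 [-38.98276175 -39.42553393] [0.09035334 0.108363  ] [0.08135916 0.08070952]
[ 0.6558252  -0.23490058] [np.float64(0.00806727796219289), np.float64(0.008176161030380684)]
```

```bash
python3 -c "
from station import ctrl
print(ctrl.hand_in())"
```

```text
the job is handed in; nothing more can be done
None
```

The notched flange now faces its pointer: the last wrist picture put them about 1° apart, with the notch mouth about 8 mm from the tip (limit 18 mm). The slotted flange wasn't approached, the arm is clear of everything, and I handed the job in at about 5.4 s; no verdict was returned.

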